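# Test the power box's safety switch, then hold the blue socket's lid open for the plug

## Robot

A 6-joint arm with a two-finger parallel gripper is mounted at the origin on the work surface. World frame = base frame: x ahead of the robot, y to its left, z up, the work surface at z = 0. Lengths are in mm, angles in rad, forces in N, time in s.
With the tool pointing down it reaches from about 350 to 975 mm from the base axis. Payload 7.1 kg.
Tool frame: the origin (TCP) lies midway between the tips of the shut fingers; the grasp point (between the pads) lies 19 mm behind it (ctrl.grip_depth is the distance from the TCP to the grasp point, in mm); z points along the fingers, y is the line along which they close (so a half turn about z gives the same grasp; the last joint's range is limited). The gripper opens to 88 mm and grips with 3 to 60 N. Pads are 20 mm wide; open, the fingers measure 115 mm over their backs; the gripper's body (75 mm by 178 mm) begins 61 mm behind the grasp point.
Start: joints at [1.226, 0.423, 1.63, -0, 1.089, -0.019], TCP at [200.01, 592.116, 222.675] pointing down, gripper open.
Joint ranges: [-3, 3], [-0.9, 2.11], [0.09, 2.58], [-1.31, 4.45], [0.11, 2.69], [-2.54, 2.54]. Speed limits (rad/s): [2.39, 2.39, 3.01, 3.14, 3.14, 3.14].

## Interface

Orientations are given as a rotation vector (axis times angle).
In Python, from workcell import get_obs, vision, ctrl gives the robot as it stands.
- The arm moves only by the tool step_arm, never from a script. Its argument "plan" is a list of rows, each a list of 7 numbers: the opening, from -1 (shut) to 1 (fully open), then the shift along the tool's x, y, z as a fraction of full scale, then the turn, a rotation vector about the tool's x, y, z as a fraction of full scale. In form: [[fingers, dx, dy, dz, wx, wy, wz], ...]. A call has 1 to 20 rows; each row shifts and turns the commanded pose from where the row before left it, along the tool's axes as they then stand; what a row does not reach is not made up. Full scale, the value 1, is 50 mm for a shift and 0.12 rad for a turn. A row lasts 1/8 s, in which the tool goes at most 62.5 mm and 10.7 degrees, less where a joint would pass 70% of its speed; a pose out of reach is approached as far as the arm can. A call with a number of a shift or a turn outside -1 to 1 is refused whole. A call with a gripper value outside its range is refused whole. The fingers move at their own pace and stop on an object; the grip force is fixed at half the most. Time passes only in rows, so rows that do not move let the fingers close. It gives the time, the measured TCP pose, the force, the opening and the grip force at its end, in the units of the state.
- get_obs(): the state, without advancing time (a new reading comes with each control period).
- vision.get_image(name): name is "scene" or "top"; returns a dict with "pixels" (420x560x3 uint8, red, green, blue), "depth" (420x560 float32, mm along the optical axis (not along the pixel's ray), 0 where there is no reading), "fx", "fy", "cx", "cy" (pixels), "T" (4x4, takes a point from camera to world coordinates). Camera axes: x right, y down, z forward; pixel columns grow to the right and rows downward; lengths in mm; the calibration is good to about 2 mm. A picture is of the moment at which its call begins.
- ctrl.close_job(): hands the job in; it is judged then, once.
The state is a dict: "t": time; "qpos": joint angles; "qvel": joint speeds; "joint_torque": joint torques, N m; "ee_pos": TCP position; "orientation": TCP orientation; "ft_force": force on the tool from outside, world axes, zero at the start; "moment": the same for the moment, N m; "width": finger opening in mm; "grasp_force": force on a finger pad.
Only numpy, scipy, OpenCV 4.12 (cv2) and the standard library are available. Lean on these libraries where they do the work, as an engineer would, in place of code of your own. Each camera call takes 0.05 s, during which the arm holds its last target. There are 200 camera calls.

## Task

I am about to plug the waffle iron in at the power box on the breakfast table. First prove its safety switch: press the yellow test button so that the lever drops, let go of the button, and lift the lever back up until it stays on. Then open the sprung lid of the blue socket and hold it for me at a right angle to the sloping panel (90 degrees, give or take 10), finishing while you still hold it there; leave the red socket's lid shut and the breakfast things where they stand.

Things in the scene. Friction and masses are not known exactly. Their poses are not given: they have to be found in the camera images.
- power_box: black wedge-shaped portable power distributor, 340 mm wide (its y), 200 deep (its x), fixed to the table. Origin: centre of its underside; x points from its low front edge (75 mm high, robot's side) to its high back (129 mm), y to its left, z up. Panel: up-slope direction (0.966, 0, 0.259), normal (-0.259, 0, 0.966) in this frame. A handle sticks out 28 mm from each side.
- panel_mid (a point): middle of the grey panel's surface (box x 0, y 0, 102 mm up); the panel slopes up to the back by 15 degrees. At its left end (+y) sits a white safety-switch module (72 mm wide, 45 along the slope, front 8 mm above the panel) with lever and test button; right of it two round sockets on 75 mm square flanges, one lid blue, one red, in either order, at box y 0 and -110 mm
- button_top (a point): centre of the top of the yellow test button, 12 x 12 mm, 8 mm above the white module, left part of the panel; moves with it. 37 mm to the right (-y of the box) of the lever's middle
- test_button (a joint): travel of the test button in m: 0 out, 0.0035 fully in, pressed along the panel's normal. About 1.5 N to start, 5 N fully in; the lever trips after about two thirds. Springs back when let go
- lever_tip (a point): middle of the free end of the switch lever, black with an orange end, 22 mm wide (along y), 7 thick, 22 long from its pivot, which lies 6 mm below the module's front; the tip stands 12 to 16 mm above the module; moves with it
- rcd_lever (a joint): angle of the lever in rad: 0 on (leaning up the slope by 0.45 from the panel's normal), 1.0 dropped (leaning down the slope by 0.55). When lifted past 0.18 it snaps to 0 by itself and stays; let go before that, it drops again. Lifting takes about 2 N at the tip, pushed up the slope
- blue_hinge (a point): middle of the hinge axis of the blue socket's lid, on the socket's up-slope side, 41 mm above the panel (along its normal); the axis runs along the box's y. Fixed on the socket, 36 mm up the slope from the socket's centre
- blue_lid_tab (a point): middle of the blue lid's tab, where to take it; moves with the lid. Tab 30 mm wide (along y), 9 thick, on the lid's down-slope side; this point lies 82 mm from the hinge axis, 1.5 mm above it when shut, about 42 above the panel, free space under and beside it. The tab ends 11 mm farther out; the lid's round disc (60 mm across, 8 thick) begins 16 mm nearer the hinge
- blue_lid (a joint): opening angle of the blue lid in rad: 0 shut flat on the socket (parallel to the panel), 1.571 at a right angle to the panel, stop at 1.95. A spring shuts it: about 1.1 N at the tab when shut, 2.2 N at a right angle
- red_lid (a joint): opening angle of the red socket's lid, alike in shape; 0 shut, to stay shut
- jam_jar: jam jar with a red cap, 62 mm across, 85 high, loose, to the right of the power box; origin at the centre of its underside
- pepper_mill: wooden pepper mill, 54 mm across, 124 high, loose, to the left of the power box; origin at the centre of its underside
- teaspoon: steel teaspoon, 140 mm long, loose, lying before the power box; origin under its middle
- white_mug: white mug, 76 mm across, 85 high, loose, far left; origin at the centre of its underside
- glass_tumbler: glass tumbler, 70 mm across, 90 high, loose, far left; origin at the centre of its underside
- black_bowl: black bowl, 110 mm across, 50 high, loose, far left; origin at the centre of its underside

How it is judged:
By the outcome, as a careful person would: the job done as asked, in the order asked, and still so for the second after the job is handed in, while the arm keeps its last pose, push and grip.
It also fails if it takes over 45 s, if anything falls off the work surface, if the arm or the gripper's body presses on something with over 40 N, if the wrist force passes 120 N, or if a joint passes its speed limit or range.

## Working session

There is one attempt and no reset: what is moved stays moved. The work goes in short steps, Python scripts to look and compute and a tool call to move; the robot and the scene stay as the last step left them, time stands still between calls to the robot, and variables do not carry over. Pictures are saved under pics/ and viewed, at most 10 in all, crops included, and the job is handed in when it is done.

Besides the shell and the picture viewer there is one more tool, called after "Call:" in YAML: its name, and indented under it one key for each argument. step_arm: Moves the arm, as the interface text tells. Its arguments: {"type":"object","properties":{"plan":{"type":"array","items":{"type":"array","items":{"type":"number","minimum":-1,"maximum":1}}}},"required":["plan"]}

```bash
mkdir -p pics
cat > h.py <<'E'
import numpy as np, cv2
from workcell import get_obs, vision, ctrl
def cloud(im):
    d=im["depth"]; v,u=np.mgrid[:d.shape[0],:d.shape[1]]
    P=np.stack([(u-im["cx"])/im["fx"]*d,(v-im["cy"])/im["fy"]*d,d],-1)
    return P@im["T"][:3,:3].T+im["T"][:3,3]
def ray(im,u,v):
    r=im["T"][:3,:3]@np.array([(u-im["cx"])/im["fx"],(v-im["cy"])/im["fy"],1]); return im["T"][:3,3],r/np.linalg.norm(r)
E
python3 - <<'E'
from h import *
for n in("scene","top"):
    im=vision.get_image(n); cv2.imwrite(f"pics/{n}0.png",im["pixels"][:,:,::-1]); np.savez(f"{n}0.npz",**im)
    print(n,im["fx"],im["T"].round(3).tolist())
print(get_obs())
E
```

```text
scene 446.82951045053716 [[0.793, 0.528, -0.305, 944.945], [0.61, -0.686, 0.398, -422.658], [0.001, -0.501, -0.865, 1259.876], [0.0, 0.0, 0.0, 1.0]]
top 438.84350441955553 [[-0.021, -0.982, 0.186, 313.374], [-1.0, 0.022, 0.006, 126.785], [-0.01, -0.185, -0.983, 1270.189], [0.0, 0.0, 0.0, 1.0]]
{'t': 0.1, 'qpos': array([ 1.22598976e+00,  4.23765235e-01,  1.63064220e+00,  2.08696171e-05,
        1.08862090e+00, -1.89954418e-02]), 'qvel': array([-1.13648775e-03, -2.71473600e-03, -2.68418599e-03,  9.25294484e-04,
        9.41129685e-04,  5.04723857e-05]), 'joint_torque': array([-8.68894058e-04, -5.45610809e+01, -2.74321282e+01,  6.44587073e-02,
        1.89457677e-02, -3.44927525e-05]), 'ee_pos': array([199.83657689, 591.63146063, 221.96768911]), 'orientation': array([-5.09492106e-01, -3.09972117e+00,  2.21250300e-03]), 'ft_force': array([-0.07422678, -0.28166877,  1.09995318]), 'moment': array([ 0.00911902, -0.01252177, -0.02268075]), 'grasp_force': 0.0, 'width': 87.78583118756343}
```

View pics/scene0.png

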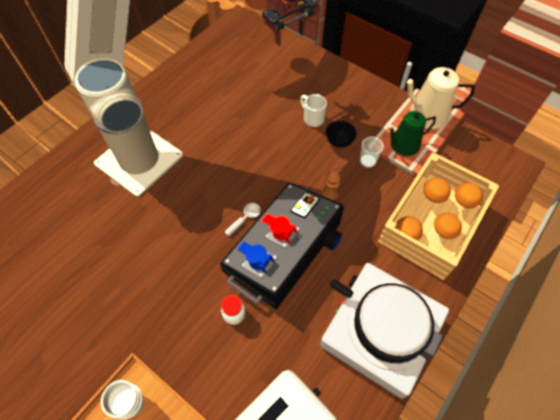

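View pics/top0.png

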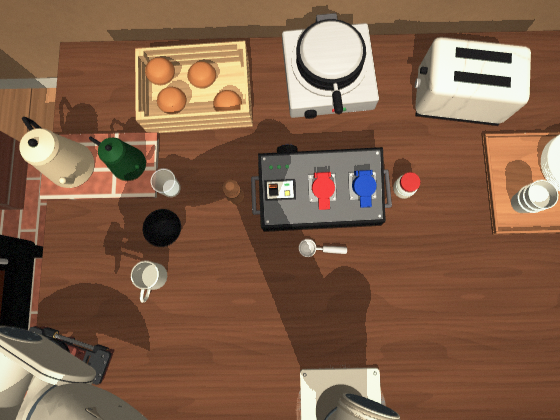

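Scene: box around (285,243), blue lid (257,257), red lid (281,230), module (305,205). Top: box around (322,188), module (280,189), red lid (323,187, the middle socket), blue lid (364,187, the right-hand socket).

Run:
```python
from h import *
ims={n:dict(np.load(f"{n}0.npz")) for n in("scene","top")}
box={"scene":(200,170,360,310),"top":(245,140,395,240)}
def lift(a,b):
    (p,r),(q,s)=a,b; t=np.linalg.lstsq(np.stack([r,-s],1),q-p,rcond=None)[0]
    x,y=p+t[0]*r,q+t[1]*s; return ((x+y)/2).round(1),np.linalg.norm(x-y).round(1)
R={}
for n,im in ims.items():
    x0,y0,x1,y1=box[n]; hsv=cv2.cvtColor(im["pixels"],cv2.COLOR_RGB2HSV); C=cloud(im); im["C"]=C
    roi=np.zeros(hsv.shape[:2],np.uint8); roi[y0:y1,x0:x1]=1
    M={"blue":cv2.inRange(hsv,(110,180,90),(128,255,255)),"red":cv2.inRange(hsv,(0,200,110),(6,255,255))|cv2.inRange(hsv,(174,200,110),(180,255,255)),
       "yellow":cv2.inRange(hsv,(22,90,120),(36,255,255)),"orange":cv2.inRange(hsv,(7,150,120),(20,255,255))}
    for k,m in M.items():
        m=m*roi; N,L,S,c=cv2.connectedComponentsWithStats(m)
        for i in sorted(range(1,N),key=lambda i:-S[i,4])[:2]:
            q=C[L==i]; q=q[np.isfinite(q).all(1)]
            print(n,k,S[i].tolist(),c[i].round(1),"med",np.median(q,0).round(1),"min",q.min(0).round(),"max",q.max(0).round())
            R.setdefault((n,k),ray(im,*c[i]))
for k in M:
    if ("scene",k) in R and ("top",k) in R: print(k,lift(R["scene",k],R["top",k]))
# panel plane, both views
for n,im in ims.items():
    x0,y0,x1,y1=box[n]; q=im["C"][y0:y1,x0:x1].reshape(-1,3); q=q[(q[:,2]>70)&(q[:,2]<135)]
    best=None;rng=np.random.default_rng(0)
    for _ in range(500):
        a=q[rng.choice(len(q),3,False)]; nn=np.cross(a[1]-a[0],a[2]-a[0]); l=np.linalg.norm(nn)
        if l<1: continue
        nn/=l; k=abs((q-a[0])@nn)<2
        if best is None or k.sum()>best.sum(): best=k
    g=q[best]; c=g.mean(0); nn=np.linalg.svd(g-c,full_matrices=False)[2][2]; nn*=np.sign(nn[2])
    rect=cv2.minAreaRect(g[:,:2].astype(np.float32))
    print(n,"plane",len(g),c.round(1),nn.round(3),"tilt",np.degrees(np.arccos(nn[2])).round(1),"yaw",np.degrees(np.arctan2(-nn[1],-nn[0])).round(1),rect)
for n,(u,v,w,h) in {"top":(255,140,140,95),"scene":(230,180,120,125)}.items():
    cv2.imwrite(f"pics/{n}c.png",cv2.resize(ims[n]["pixels"][v:v+h,u:u+w,::-1],None,fx=5.5 if n=="top" else 4.5,fy=5.5 if n=="top" else 4.5,interpolation=cv2.INTER_CUBIC))
```

```text
scene blue [239, 243, 34, 28, 507] [255.6 255.2] med [596.8 -76.8 147. ] min [ 537. -423.  116.] max [ 945.  -47. 1260.]
scene red [262, 214, 34, 28, 508] [279.3 226.4] med [593.4  32.  146. ] min [ 533. -423.  107.] max [ 945.   73. 1260.]
scene red [221, 295, 21, 15, 260] [231.  302.5] med [ 607.2 -205.2   84.9] min [ 559. -423.   -4.] max [ 945. -164. 1260.]
scene yellow [295, 204, 6, 5, 22] [297.4 206. ] med [581.5 131.9 113.3] min [568. 127.  98.] max [588. 141. 117.]
scene yellow [336, 309, 1, 1, 1] [336. 309.] med [836.1 -20.   -1.2] min [836. -20.  -1.] max [836. -20.  -1.]
scene orange [200, 208, 55, 102, 2557] [217.2 263.1] med [ 4.637e+02 -1.365e+02  2.000e-01] min [ 362. -423.   -8.] max [ 945.   60. 1260.]
scene orange [244, 170, 97, 20, 1112] [304.4 176.7] med [507.5 279.1   1.4] min [ 317. -423.   -8.] max [ 945.  388. 1260.]
top blue [354, 170, 22, 37, 553] [364.6 187.1] med [585.2 -71.3 145.6] min [313. -99. 127.] max [ 630.  127. 1270.]
top blue [356, 171, 2, 5, 9] [356.6 172.8] med [622.3 -52.1 148.8] min [617. -53. 144.] max [626. -49. 154.]
top red [312, 187, 1, 
[... 406 characters left out ...]
81. 130.]
top orange [385, 163, 4, 4, 8] [386.5 164.5] med [ 687.  -165.9   -1.1] min [ 681. -170.   -6.] max [ 692. -161.    2.]
blue (array([587.8, -72.7, 130.5]), np.float64(2.1))
red (array([585.5,  56.6, 108.4]), np.float64(23.2))
yellow (array([580.5, 133.5, 110.5]), np.float64(1.4))
orange (array([549.2,  16.8,  93.2]), np.float64(331.3))
scene plane 3077 [610.   31.1 106.8] [-0.256 -0.008  0.967] tilt 14.9 yaw 1.7 ((597.08837890625, 85.56216430664062), (198.896728515625, 440.4410095214844), 1.835448980331421)
top plane 4091 [597.9  44.7 103.1] [-0.259 -0.005  0.966] tilt 15.0 yaw 1.2 ((594.9630737304688, 38.66575622558594), (197.57330322265625, 339.5687561035156), 1.8034335374832153)
```

View pics/topc.png

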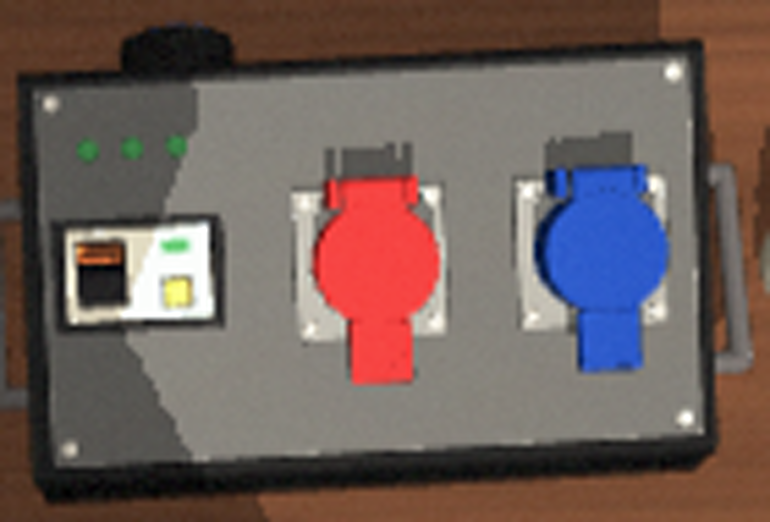

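View pics/scenec.png

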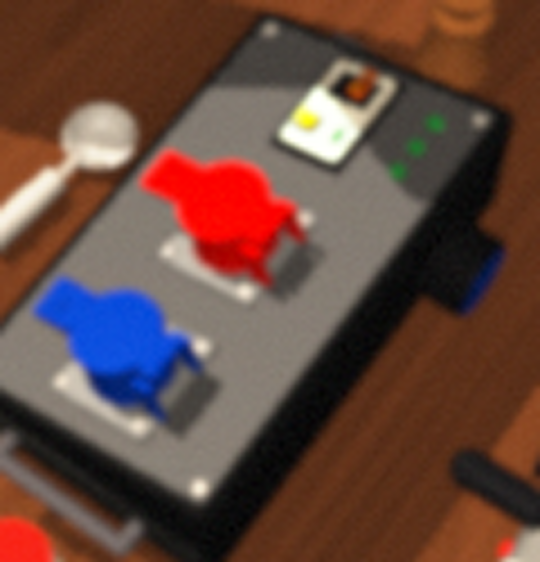

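```bash
cat >> h.py <<'E'
from scipy.spatial.transform import Rotation as Rn
yw=np.radians(1.8); O=np.array([594.5,38.7,0]); B=Rn.from_euler('z',yw).as_matrix()
S=B@[.966,0,.259]; Y=B@[0,1,0]; N=B@[-.259,0,.966]; PM=O+[0,0,102]
def W(s,y,n): return PM+s*S+y*Y+n*N
def loc(p): d=np.asarray(p)-PM; return np.array([d@S,d@Y,d@N]).round(1)
RT=np.stack([-S,Y,-N],1)
def delta(p=None,pitch=0):  # pitch>0 (deg): fingers lean towards +s
    o=get_obs(); R=Rn.from_rotvec(o["orientation"]); T=Rn.from_matrix(RT)*Rn.from_euler('y',-pitch,degrees=True)
    print("t",round(o["t"],2),"tcp loc",loc(o["ee_pos"]),"F snw",[round(float(o["ft_force"]@a),1) for a in(S,Y,N)],"w",round(o["width"],1),"g",round(o["grasp_force"],1))
    print("rot/0.12",((R.inv()*T).as_rotvec()/.12).round(2))
    if p is not None: print("shift/50 in final axes",(T.inv().apply(W(*p)-o["ee_pos"])/50).round(3))
E
python3 - <<'E'
from h import *
for n in("scene","top"):
    im=dict(np.load(f"{n}0.npz")); C=cloud(im); h=cv2.cvtColor(im["pixels"],cv2.COLOR_RGB2HSV)
    m=(cv2.inRange(h,(110,180,60),(128,255,255))>0)&(im["depth"]>0); P=C[m]; L=np.array([loc(p) for p in P]); L=L[(abs(L[:,1]+110)<45)&(L[:,2]>36)&(L[:,2]<60)]
    t=L[L[:,0]<-36]; print(n,"blue s",np.percentile(L[:,0],[1,99]),"y",np.median(L[:,1]),"tab",np.median(t,0),t.min(0),t.max(0))
print("button",loc([580.5,133.5,113]),"lever",loc([594.4,173.6,126.4]))
delta((-7,95,45))
E
```

```text
scene blue s [-48.2   43.86] y -113.4 tab [ -41.7  -112.45   46.95] [ -51.8 -125.6   43. ] [-36.3 -97.3  51. ]
top blue s [-52.076  40.188] y -109.0 tab [ -44.55 -108.35   45.6 ] [ -52.6 -121.9   39.6] [-36.2 -95.1  51.2]
button [-7.8 95.2 13.5] lever [ 10.3 134.8  22.5]
t 0.1 tcp loc [-333.2  565.1  213.6] F snw [0.2, -0.3, 1.1] w 87.8 g 0.0
rot/0.12 [-0.4  -2.16 -2.96]
shift/50 in final axes [-6.523 -9.401  3.371]
```

Call:
step_arm:
  plan:
    - [-1, 0, 0, 0, -0.13, -0.72, -0.98]
    - [-1, 0, 0, 0, -0.13, -0.72, -0.98]
    - [-1, 0, 0, 0, -0.13, -0.72, -0.98]
    - [-1, -0.65, -0.94, 0.2, 0, 0, 0]
    - [-1, -0.65, -0.94, 0.2, 0, 0, 0]
    - [-1, -0.65, -0.94, 0.2, 0, 0, 0]
    - [-1, -0.65, -0.94, 0.2, 0, 0, 0]
    - [-1, -0.65, -0.94, 0.2, 0, 0, 0]
    - [-1, -0.65, -0.94, 0.2, 0, 0, 0]
    - [-1, -0.65, -0.94, 0.2, 0, 0, 0]
    - [-1, -0.65, -0.94, 0.2, 0, 0, 0]
    - [-1, -0.65, -0.94, 0.2, 0, 0, 0]
    - [-1, -0.65, -0.94, 0.2, 0, 0, 0]
    - [-1, 0, 0, 0, 0, 0, 0]

```text
t: 1.85
ee_pos: [555.1, 129.0, 209.9]
orientation: [-0.034, 2.879, 0.005]
ft_force: [-0.3, -0.9, -0.4]
width: 0.5
grasp_force: 0.0
```

```bash
python3 -c "
from h import *
delta((-7.5,95,30))"
```

```text
t 1.85 tcp loc [ -7.3  91.5 113.7] F snw [-0.4, -0.9, -0.3] w 0.5 g 0.0
rot/0.12 [-0.01  0.   -0.06]
shift/50 in final axes [0.004 0.07  1.674]
```

Call:
step_arm:
  plan:
    - [-1, 0, 0.07, 0.8, 0, 0, -0.06]
    - [-1, 0, 0, 0.8, 0, 0, 0]
    - [-1, 0, 0, 0.12, 0, 0, 0]
    - [-1, 0, 0, 0.05, 0, 0, 0]
    - [-1, 0, 0, 0, 0, 0, 0]
    - [-1, 0, 0, 0, 0, 0, 0]

```text
t: 2.6
ee_pos: [576.6, 136.7, 126.0]
orientation: [-0.052, 2.877, 0.005]
ft_force: [0.3, 0.3, -0.9]
width: 0.4
grasp_force: 0.0
```

Run:
```python
from h import *
delta((-7.5,95,15))
a=vision.get_image("top");b=vision.get_image("scene")
A=cv2.resize(a["pixels"][150:215,250:320],None,fx=5.5,fy=5.5,interpolation=2); Bq=cv2.resize(b["pixels"][165:230,270:340],None,fx=5.5,fy=5.5,interpolation=2)
cv2.imwrite("pics/p1.png",np.hstack([A,Bq])[:,:,::-1])
```

```text
t 2.6 tcp loc [-8.1 98.5 27. ] F snw [0.0, 0.3, -0.9] w 0.4 g 0.0
rot/0.12 [0.   0.02 0.04]
shift/50 in final axes [-0.012 -0.07   0.24 ]
```

View pics/p1.png

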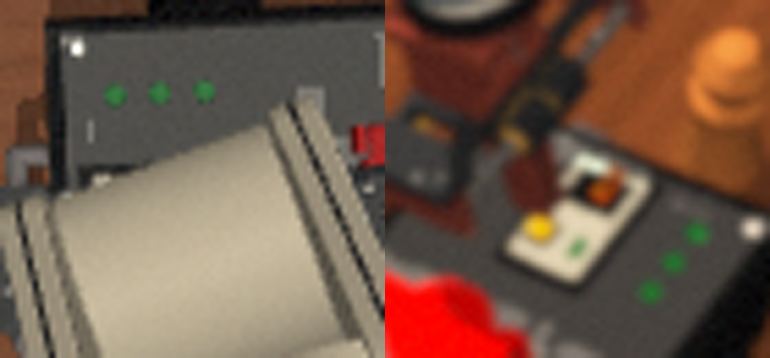

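The scene half shows the gripper above the module, with the shut fingertip near crop (530,190). The button is at (540,228) and the lever is still up at (605,190). I'll check the tip by projection, then press.

Call:
step_arm:
  plan:
    - [-1, 0, -0.07, 0.1, 0, 0, 0.04]
    - [-1, 0, 0, 0.06, 0, 0, 0]
    - [-1, 0, 0, 0.02, 0, 0, 0]
    - [-1, 0, 0, 0, 0, 0, 0]

```text
t: 3.2
ee_pos: [578.6, 132.9, 115.7]
orientation: [-0.045, 2.88, 0.005]
ft_force: [0.1, -0.1, -0.3]
width: 0.5
grasp_force: 0.0
```

```bash
cat >> h.py <<'E'
def px(im,p):
    c=np.linalg.inv(im["T"])@np.r_[p,1]; return np.round([im["fx"]*c[0]/c[2]+im["cx"],im["fy"]*c[1]/c[2]+im["cy"]],1)
E
python3 - <<'E'
from h import *
delta((-7.5,95,12))
b=vision.get_image("scene"); print("tip px",px(b,get_obs()["ee_pos"]),"button px",px(b,W(-7.5,95,16)))
E
```

```text
t 3.2 tcp loc [-9.  94.7 16.6] F snw [0.0, -0.1, -0.4] w 0.5 g 0.0
rot/0.12 [-0. -0.  0.]
shift/50 in final axes [-0.029  0.007  0.092]
tip px [297.  204.8] button px [297.5 205.1]
```

Aligned. Pressing in small steps.

Call:
step_arm:
  plan:
    - [-1, -0.03, 0, 0.02, 0, 0, 0]
    - [-1, 0, 0, 0.03, 0, 0, 0]
    - [-1, 0, 0, 0.02, 0, 0, 0]
    - [-1, 0, 0, 0, 0, 0, 0]

```text
t: 3.75
ee_pos: [581.3, 133.1, 113.2]
orientation: [-0.045, 2.879, 0.006]
ft_force: [-0.5, -0.0, 3.7]
width: 0.8
grasp_force: 1.6
```

Run:
```python
from h import *
delta((-7.5,95,12))
```

```text
t 3.75 tcp loc [-7.  94.8 13.5] F snw [0.4, 0.0, 3.7] w 0.8 g 1.6
rot/0.12 [-0.    0.01  0.  ]
shift/50 in final axes [0.01  0.004 0.029]
```

Call:
step_arm:
  plan:
    - [-1, 0, 0, 0.03, 0, 0, 0]
    - [-1, 0, 0, 0.01, 0, 0, 0]
    - [-1, 0, 0, 0, 0, 0, 0]

```text
t: 4.12
ee_pos: [581.7, 133.1, 111.6]
orientation: [-0.045, 2.879, 0.006]
ft_force: [-2.6, 0.0, 8.4]
width: 0.6
grasp_force: 4.7
```

Run:
```python
from h import *
delta((-55,132,45))
b=vision.get_image("scene")
q=b["pixels"][165:230,270:340]; h=cv2.cvtColor(b["pixels"],cv2.COLOR_RGB2HSV)
print("lever on px",px(b,W(9.6,132,22)),"off",px(b,W(-11.5,132,21)))
cv2.imwrite("pics/p2.png",cv2.resize(q,None,fx=7,fy=7,interpolation=2)[:,:,::-1])
```

```text
t 4.12 tcp loc [-7.  94.8 11.8] F snw [-0.3, 0.1, 8.8] w 0.6 g 4.7
rot/0.12 [-0.    0.01  0.  ]
shift/50 in final axes [ 0.96   0.744 -0.664]
lever on px [308.9 197.2] off [303.2 194.9]
```

View pics/p2.png

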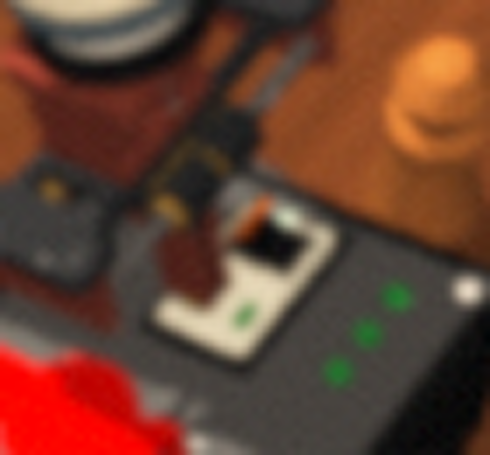

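The orange lever end is now at crop (255,215), on the down-slope side: it has tripped. Now I'll let go of the button and go round below the lever.

Call:
step_arm:
  plan:
    - [-1, 0, 0, -0.35, 0, 0, 0]
    - [-1, 0, 0, -0.33, 0, 0, 0]
    - [-1, 0.8, 0.7, 0, 0, 0, 0]
    - [-1, 0.16, 0.04, 0, 0, 0, 0]
    - [-1, 0, 0, 0.5, 0, 0, 0]
    - [-1, 0, 0, 0, 0, 0, 0]
    - [-1, 0, 0, 0, 0, 0, 0]

```text
t: 5.05
ee_pos: [532.0, 168.3, 107.9]
orientation: [-0.045, 2.879, 0.005]
ft_force: [0.0, 0.3, 0.7]
width: 0.4
grasp_force: 0.0
```

Run:
```python
from h import *
delta((-30,132,13.5))
```

```text
t 5.05 tcp loc [-54.9 131.5  20.8] F snw [0.2, 0.3, 0.7] w 0.4 g 0.0
rot/0.12 [-0.  0. -0.]
shift/50 in final axes [-0.497  0.011  0.147]
```

Call:
step_arm:
  plan:
    - [-1, 0, 0.01, 0.14, 0, 0, 0]
    - [-1, -0.3, 0, 0, 0, 0, 0]
    - [-1, -0.2, 0, 0, 0, 0, 0]
    - [-1, -0.12, 0, 0, 0, 0, 0]
    - [-1, -0.12, 0, 0, 0, 0, 0]
    - [-1, -0.1, 0, 0, 0, 0, 0]
    - [-1, 0, 0, 0, 0, 0, 0]

```text
t: 5.92
ee_pos: [574.4, 170.3, 111.5]
orientation: [-0.045, 2.879, 0.006]
ft_force: [-0.4, -0.6, -0.0]
width: 0.7
grasp_force: 0.4
```

Run:
```python
from h import *
delta((-8,132,13.5))
```

```text
t 5.92 tcp loc [-13.  132.2  13.3] F snw [-0.4, -0.6, 0.1] w 0.7 g 0.4
rot/0.12 [-0.  0.  0.]
shift/50 in final axes [-0.1   -0.004 -0.004]
```

Call:
step_arm:
  plan:
    - [-1, -0.06, 0, 0, 0, 0, 0]
    - [-1, -0.04, 0, 0, 0, 0, 0]
    - [-1, 0, 0, 0, 0, 0, 0]

```text
t: 6.3
ee_pos: [579.4, 170.6, 112.9]
orientation: [-0.045, 2.878, 0.006]
ft_force: [0.1, -0.0, 0.3]
width: 0.2
grasp_force: 0.0
```

Run:
```python
from h import *
delta((-8,132,13.5))
```

```text
t 6.3 tcp loc [ -7.8 132.3  13.4] F snw [0.2, -0.0, 0.3] w 0.2 g 0.0
rot/0.12 [-0.    0.01  0.  ]
shift/50 in final axes [ 0.004 -0.007 -0.002]
```

Call:
step_arm:
  plan:
    - [-1, 0.3, 0, 0, 0, 0, 0]
    - [-1, 0.3, 0, -0.3, 0, 0, 0]
    - [-1, 0, 0, -0.8, 0, 0, 0]
    - [-1, 0, -0.7, -0.7, 0, 0, 0]
    - [-1, 0, -0.9, 0, 0, 0, 0]
    - [-1, 0, -0.9, 0, 0, 0, 0]
    - [-1, 0, 0, 0, 0, 0, 0]

```text
t: 7.18
ee_pos: [529.4, 41.7, 191.6]
orientation: [-0.04, 2.88, 0.005]
ft_force: [0.0, 1.3, -0.2]
width: 0.5
grasp_force: 0.0
```

Run:
```python
from h import *
delta((-45,-110,80),pitch=20)
a=vision.get_image("top");b=vision.get_image("scene")
print("lever on px",px(b,W(9.6,132,22)),px(a,W(9.6,132,22)),"off",px(a,W(-11.5,132,21)))
A=cv2.resize(a["pixels"][150:215,250:320],None,fx=5.5,fy=5.5,interpolation=2); Bq=cv2.resize(b["pixels"][165:230,270:340],None,fx=5.5,fy=5.5,interpolation=2)
cv2.imwrite("pics/p3.png",np.hstack([A,Bq])[:,:,::-1])
```

```text
t 7.17 tcp loc [-39.6   5.  103.4] F snw [0.0, 1.3, -0.2] w 0.5 g 0.0
rot/0.12 [-0.02 -2.91 -0.03]
shift/50 in final axes [ 0.262 -2.301  0.403]
lever on px [308.9 197.2] [273.  187.1] off [273.5 194.9]
```

View pics/p3.png

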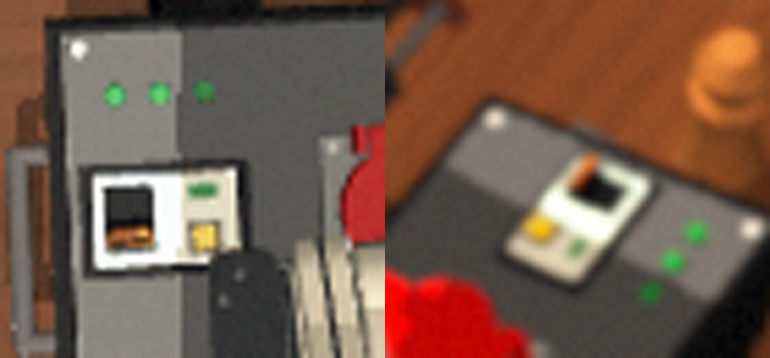

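The orange end is at top crop (130,237), so the lever is still down; I didn't push far enough. The button is out. I'll repeat with a longer push, watching the force.

Call:
step_arm:
  plan:
    - [-1, 0, 0.9, 0, 0, 0, 0]
    - [-1, 0, 0.9, 0, 0, 0, 0]
    - [-1, 0, 0.74, 0.4, 0, 0, 0]
    - [-1, 0, 0, 0.9, 0, 0, 0]
    - [-1, 0, 0, 0.5, 0, 0, 0]
    - [-1, 0, 0, 0, 0, 0, 0]
    - [-1, -0.3, 0, 0, 0, 0, 0]
    - [-1, -0.1, 0, 0, 0, 0, 0]
    - [-1, -0.1, 0, 0, 0, 0, 0]
    - [-1, -0.1, 0, 0, 0, 0, 0]
    - [-1, 0, 0, 0, 0, 0, 0]

```text
t: 8.65
ee_pos: [579.8, 172.5, 113.3]
orientation: [-0.045, 2.877, 0.006]
ft_force: [0.9, -0.1, 0.3]
width: 0.5
grasp_force: 0.0
```

Run:
```python
from h import *
delta((-2,132,13.5))
```

```text
t 8.65 tcp loc [ -7.2 134.2  13.7] F snw [0.9, -0.1, 0.1] w 0.5 g 0.0
rot/0.12 [ 0.    0.02 -0.  ]
shift/50 in final axes [-0.105 -0.044  0.003]
```

Call:
step_arm:
  plan:
    - [-1, -0.06, 0, 0, 0, 0, 0]
    - [-1, -0.04, 0, 0, 0, 0, 0]
    - [-1, 0, 0, 0, 0, 0, 0]

```text
t: 9.02
ee_pos: [582.7, 172.5, 113.5]
orientation: [-0.045, 2.881, 0.005]
ft_force: [-4.3, 1.3, 0.7]
width: 0.5
grasp_force: 2.0
```

Run:
```python
from h import *
delta((-2,132,13.5))
b=vision.get_image("scene")
cv2.imwrite("pics/p4.png",cv2.resize(b["pixels"][150:230,260:350],None,fx=7,fy=7,interpolation=2)[:,:,::-1])
```

```text
t 9.03 tcp loc [ -4.4 134.1  13.1] F snw [-3.9, 1.5, 1.8] w 0.5 g 2.0
rot/0.12 [-0.01 -0.02  0.  ]
shift/50 in final axes [-0.047 -0.042 -0.009]
```

View pics/p4.png

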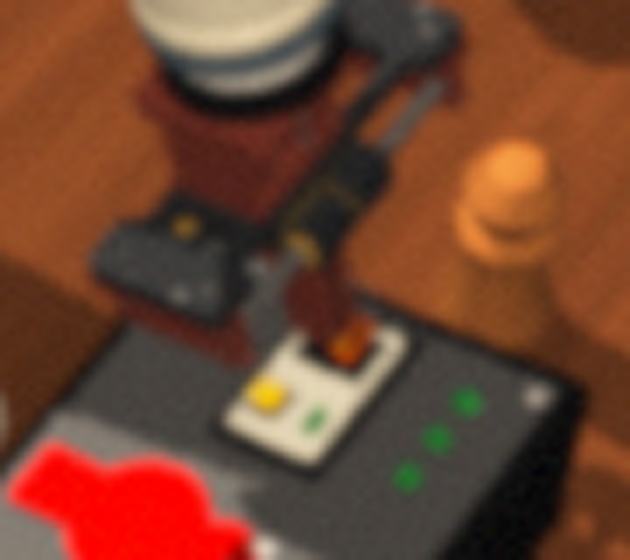

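The orange end is at crop (350,345), i.e. px (310,199), which is the "on" place. The push is at the stop with 4 N. I'll back off and check.

Call:
step_arm:
  plan:
    - [-1, -0.03, 0, 0, 0, 0, 0]
    - [-1, 0, 0, 0, 0, 0, 0]
    - [-1, 0.4, 0, 0, 0, 0, 0]
    - [-1, 0.4, 0, -0.3, 0, 0, 0]
    - [1, 0, 0, -0.8, 0, 0, 0]
    - [1, 0, -0.7, -0.7, 0, 0, 0]
    - [1, 0, -0.9, 0, 0, 0, 0]
    - [1, 0, -0.9, 0, 0, 0, 0]
    - [1, 0, -0.9, 0, 0, 0, 0]
    - [1, 0, 0, 0, 0, 0, 0]
    - [1, 0, 0, 0, 0, 0, 0]

```text
t: 10.45
ee_pos: [528.9, 0.8, 191.3]
orientation: [-0.044, 2.878, 0.005]
ft_force: [0.1, 0.7, -0.1]
width: 67.4
grasp_force: 0.0
```

Run:
```python
from h import *
delta((-47,-110,80),pitch=20)
a=vision.get_image("top");b=vision.get_image("scene")
A=cv2.resize(a["pixels"][150:215,250:320],None,fx=5.5,fy=5.5,interpolation=2); Bq=cv2.resize(b["pixels"][165:230,270:340],None,fx=5.5,fy=5.5,interpolation=2)
cv2.imwrite("pics/p5.png",np.hstack([A,Bq])[:,:,::-1])
```

```text
t 10.45 tcp loc [-41.3 -35.8 103.5] F snw [0.1, 0.7, -0.1] w 67.4 g 0.0
rot/0.12 [-0.01 -2.9  -0.  ]
shift/50 in final axes [ 0.268 -1.484  0.403]
```

View pics/p5.png

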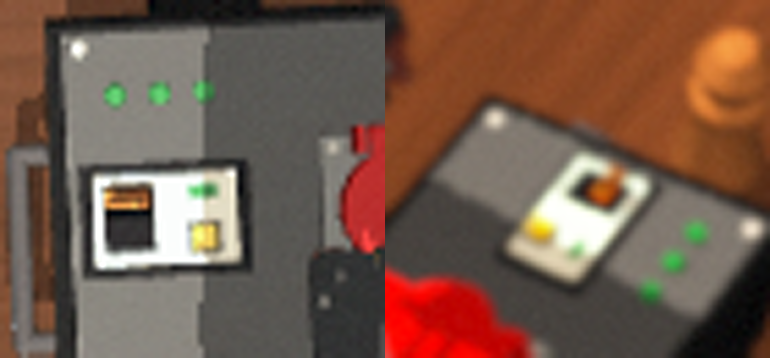

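Top crop (127,198): the orange end is up-slope, so the lever holds on; the button is out. Now the lid.

Call:
step_arm:
  plan:
    - [1, 0, -0.5, 0, 0, -0.97, 0]
    - [1, 0, -0.5, 0, 0, -0.97, 0]
    - [1, 0, -0.48, 0, 0, -0.97, 0]
    - [1, 0, 0, 0, 0, 0, 0]
    - [1, 0, 0, 0, 0, 0, 0]

```text
t: 11.18
ee_pos: [533.2, -55.7, 195.0]
orientation: [-0.045, 2.586, 0.023]
ft_force: [-0.7, -0.6, 1.3]
width: 87.8
grasp_force: 0.0
```

Run:
```python
from h import *
delta((-42,-110,29),pitch=20)
```

```text
t 11.18 tcp loc [-38.  -92.4 106.4] F snw [-0.4, -0.6, 1.4] w 87.8 g 0.0
rot/0.12 [ 0.08 -0.47  0.01]
shift/50 in final axes [ 0.605 -0.351  1.428]
```

Call:
step_arm:
  plan:
    - [1, 0.3, -0.18, 0, 0.08, -0.47, 0]
    - [1, 0.3, -0.17, 0.2, 0, 0, 0]
    - [1, 0, 0, 0.6, 0, 0, 0]
    - [1, 0, 0, 0, 0, 0, 0]
    - [1, 0, 0, 0, 0, 0, 0]

```text
t: 11.8
ee_pos: [536.8, -62.3, 167.2]
orientation: [-0.027, 2.57, -0.021]
ft_force: [0.2, 0.0, -0.4]
width: 87.8
grasp_force: 0.0
```

Run:
```python
from h import *
delta((-42,-110,29),pitch=20)
```

```text
t 11.8 tcp loc [-41.9 -99.1  78.7] F snw [0.1, 0.0, -0.4] w 87.8 g 0.0
rot/0.12 [-0.22 -0.33 -0.02]
shift/50 in final axes [ 0.341 -0.217  0.934]
```

Call:
step_arm:
  plan:
    - [1, 0.1, -0.07, 0, -0.07, -0.11, 0]
    - [1, 0.1, -0.07, 0, -0.07, -0.11, 0]
    - [1, 0.14, -0.08, 0, -0.08, -0.11, 0]
    - [1, 0, 0, 0.3, 0, 0, 0]
    - [1, 0, 0, 0, 0, 0, 0]

```text
t: 12.42
ee_pos: [538.5, -63.0, 166.9]
orientation: [-0.018, 2.569, -0.018]
ft_force: [-0.8, -0.6, 0.0]
width: 87.7
grasp_force: 0.0
```

Run:
```python
from h import *
delta((-42,-110,29),pitch=20); delta((-42,-110,29)); print(get_obs()["qpos"].round(2))
```

```text
t 12.43 tcp loc [-40.3 -99.9  78. ] F snw [-0.7, -0.6, 0.2] w 87.7 g 0.0
rot/0.12 [-0.22 -0.32 -0.07]
shift/50 in final axes [ 0.367 -0.201  0.91 ]
t 12.43 tcp loc [-40.3 -99.9  78. ] F snw [-0.7, -0.6, 0.2] w 87.7 g 0.0
rot/0.12 [-0.21  2.59 -0.11]
shift/50 in final axes [ 0.034 -0.201  0.98 ]
[-0.19  0.25  2.23  0.79  0.13 -2.54]
```

q6 and q5 are at their limits here, so I'll go back to pitch 0 and let the tab turn in the pads.

Call:
step_arm:
  plan:
    - [1, 0, 0, -0.1, 0, 0.5, 0]
    - [1, 0, 0, -0.1, -0.1, 0.7, 0]
    - [1, 0, 0, 0, -0.1, 0.7, -0.1]
    - [1, 0, 0, 0, 0, 0.7, 0]
    - [1, 0, 0, 0, 0, 0, 0]
    - [1, 0, 0, 0, 0, 0, 0]

```text
t: 13.18
ee_pos: [533.6, -60.3, 173.9]
orientation: [-0.049, 2.858, 0.017]
ft_force: [-0.7, 0.7, -0.3]
width: 87.9
grasp_force: 0.0
```

Run:
```python
from h import *
delta((-47,-110,28.5)); print(get_obs()["qpos"].round(2))
```

```text
t 13.18 tcp loc [-43.1 -97.1  86. ] F snw [-0.7, 0.7, -0.1] w 87.9 g 0.0
rot/0.12 [0.06 0.18 0.02]
shift/50 in final axes [ 0.077 -0.258  1.151]
[-0.17  0.26  2.05  0.12  0.56 -1.87]
```

Call:
step_arm:
  plan:
    - [1, 0.04, -0.13, 0, 0.06, 0.18, 0.02]
    - [1, 0.04, -0.13, 0.1, 0, 0, 0]
    - [1, 0, 0, 0.4, 0, 0, 0]
    - [1, 0, 0, 0, 0, 0, 0]
    - [1, 0, 0, 0, 0, 0, 0]

```text
t: 13.8
ee_pos: [537.2, -73.8, 149.5]
orientation: [-0.044, 2.879, 0.006]
ft_force: [0.1, 0.7, -1.1]
width: 87.5
grasp_force: 0.0
```

Run:
```python
from h import *
delta((-47,-110,28.5)); print(get_obs()["qpos"].round(2))
```

```text
t 13.8 tcp loc [ -46.5 -110.6   61.6] F snw [-0.1, 0.7, -1.1] w 87.5 g 0.0
rot/0.12 [-0.   -0.   -0.01]
shift/50 in final axes [0.011 0.013 0.662]
[-0.19  0.32  2.04  0.11  0.53 -1.88]
```

Call:
step_arm:
  plan:
    - [1, 0.01, 0.01, 0.4, 0, 0, 0]
    - [1, 0, 0, 0.26, 0, 0, 0]
    - [-1, 0, 0, 0, 0, 0, 0]
    - [-1, 0, 0, 0, 0, 0, 0]
    - [-1, 0, 0, 0, 0, 0, 0]
    - [-1, 0, 0, 0, 0, 0, 0]
    - [-1, 0, 0, 0, 0, 0, 0]
    - [-1, 0, 0, 0, 0, 0, 0]

```text
t: 14.8
ee_pos: [545.5, -73.2, 117.5]
orientation: [-0.045, 2.879, 0.005]
ft_force: [-3.3, -18.2, -0.8]
width: 31.2
grasp_force: 9.4
```

Run:
```python
from h import *
delta((-47,-110,28.5)); print(get_obs()["qpos"].round(2))
import math
# arc of the grasp point about hinge (38,41), tool kept along -n, TCP 14 past it
prev=None
for a in range(0,91,9):
    t=math.radians(a); s=38-85*math.cos(t)+1.5*math.sin(t); n=41+85*math.sin(t)+1.5*math.cos(t)-14
    if prev: print(a,round(s,1),round(n,1),"dx,dz/50",round(-(s-prev[0])/50,2),round(-(n-prev[1])/50,2))
    prev=(s,n)
```

```text
t 14.8 tcp loc [ -46.7 -110.3   28.6] F snw [-3.9, -18.1, 0.2] w 31.2 g 9.4
rot/0.12 [-0.01  0.   -0.  ]
shift/50 in final axes [0.006 0.005 0.002]
[-0.19  0.39  2.04  0.12  0.46 -1.89]
9 -45.7 41.8 dx,dz/50 -0.03 -0.27
18 -42.4 54.7 dx,dz/50 -0.07 -0.26
27 -37.1 66.9 dx,dz/50 -0.11 -0.24
36 -29.9 78.2 dx,dz/50 -0.14 -0.22
45 -21.0 88.2 dx,dz/50 -0.18 -0.2
54 -10.7 96.6 dx,dz/50 -0.21 -0.17
63 0.7 103.4 dx,dz/50 -0.23 -0.14
72 13.2 108.3 dx,dz/50 -0.25 -0.1
81 26.2 111.2 dx,dz/50 -0.26 -0.06
90 39.5 112.0 dx,dz/50 -0.27 -0.02
```

Call:
step_arm:
  plan:
    - [-1, 0, -0.03, 0, 0, 0, 0]
    - [-1, 0, 0, 0, 0, 0, 0]
    - [-1, 0, 0, 0, 0, 0, 0]

```text
t: 15.18
ee_pos: [545.5, -74.5, 117.5]
orientation: [-0.045, 2.879, 0.005]
ft_force: [-0.8, -2.5, 2.7]
width: 29.3
grasp_force: 30.0
```

Run:
```python
from h import *
delta((-47,-110,28.5))
```

```text
t 15.18 tcp loc [ -46.8 -111.6   28.6] F snw [-0.2, -2.4, 2.9] w 29.3 g 30.0
rot/0.12 [-0.  0. -0.]
shift/50 in final axes [0.005 0.032 0.001]
```

Call:
step_arm:
  plan:
    - [-1, -0.03, 0, -0.27, 0, 0, 0]
    - [-1, -0.07, 0, -0.26, 0, 0, 0]
    - [-1, 0, 0, 0, 0, 0, 0]

```text
t: 15.55
ee_pos: [543.5, -74.5, 145.2]
orientation: [-0.044, 2.878, 0.005]
ft_force: [-1.0, -4.5, -2.5]
width: 29.9
grasp_force: 30.0
```

Run:
```python
from h import *
delta((-42.4,-111.5,54.7))
```

```text
t 15.55 tcp loc [ -41.5 -111.6   55.9] F snw [-1.7, -4.4, -2.1] w 29.9 g 30.0
rot/0.12 [-0.    0.01 -0.  ]
shift/50 in final axes [0.019 0.002 0.023]
```

Low forces; the tab turns in the pads. Continuing along the arc.

Call:
step_arm:
  plan:
    - [-1, -0.11, 0, -0.24, 0, 0, 0]
    - [-1, -0.14, 0, -0.22, 0, 0, 0]
    - [-1, -0.18, 0, -0.2, 0, 0, 0]
    - [-1, -0.21, 0, -0.17, 0, 0, 0]
    - [-1, 0, 0, 0, 0, 0, 0]

```text
t: 16.18
ee_pos: [563.1, -74.0, 192.6]
orientation: [-0.045, 2.88, 0.005]
ft_force: [-3.0, -5.7, -1.0]
width: 29.6
grasp_force: 30.0
```

Run:
```python
from h import *
delta((-10.7,-111.5,96.6))
```

```text
t 16.18 tcp loc [ -10.3 -111.6   96.6] F snw [-3.3, -5.6, -0.1] w 29.6 g 30.0
rot/0.12 [-0.   -0.01 -0.  ]
shift/50 in final axes [ 0.008  0.002 -0.001]
```

Call:
step_arm:
  plan:
    - [-1, -0.23, 0, -0.14, 0, 0, 0]
    - [-1, -0.25, 0, -0.1, 0, 0, 0]
    - [-1, -0.26, 0, -0.06, 0, 0, 0]
    - [-1, -0.27, 0, -0.02, 0, 0, 0]
    - [-1, 0, 0, 0, 0, 0, 0]
    - [-1, 0, 0, 0, 0, 0, 0]

```text
t: 16.92
ee_pos: [607.0, -72.6, 220.7]
orientation: [-0.045, 2.882, 0.005]
ft_force: [-4.9, -5.2, 1.8]
width: 29.6
grasp_force: 30.0
```

Run:
```python
from h import *
delta((39.5,-111.5,112))
ims={n:vision.get_image(n) for n in("scene","top")}
for n,b in ims.items():
    h=cv2.cvtColor(b["pixels"],cv2.COLOR_RGB2HSV); m=(cv2.inRange(h,(108,150,40),(130,255,255))>0)&(b["depth"]>0)
    L=np.array([loc(p) for p in cloud(b)[m]]); L=L[(abs(L[:,1]+110)<45)&(L[:,2]>48)&(L[:,2]<160)]
    print(n,len(L))
    if len(L)>20:
        q=L[:,[0,2]]; 
        for lo in range(50,150,15):
            k=(L[:,2]>=lo)&(L[:,2]<lo+15)
            if k.sum()>3: print(lo,k.sum(),np.percentile(L[k,0],[10,50,90]).round(1))
A=cv2.resize(ims["top"]["pixels"][120:240,240:400],(400,300),interpolation=2); Bq=cv2.resize(ims["scene"]["pixels"][170:320,200:400],(400,300),interpolation=2)
cv2.imwrite("pics/p6.png",np.hstack([A,Bq])[:,:,::-1])
```

```text
t 16.93 tcp loc [  39.4 -111.6  112.3] F snw [-4.5, -5.0, 3.1] w 29.6 g 30.0
rot/0.12 [-0.   -0.02  0.  ]
shift/50 in final axes [-0.002  0.002  0.006]
scene 293
50 51 [39.8 41.6 43.4]
65 72 [37.9 40.1 42.7]
80 76 [36.1 38.5 40.6]
95 37 [34.1 36.3 38.4]
110 28 [33.9 35.6 37.9]
125 25 [30.4 33.9 36. ]
top 11
```

View pics/p6.png

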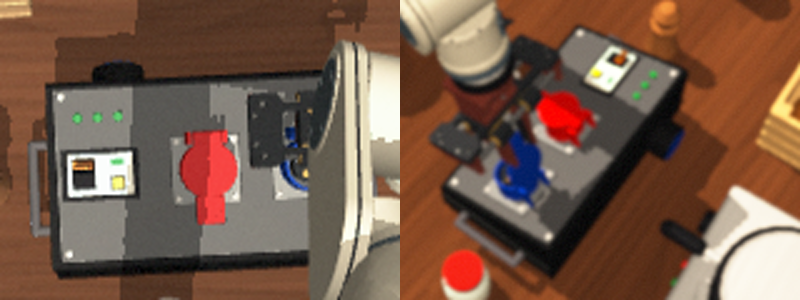

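The scene half shows the blue lid standing upright in the fingers at (520,165) and the red lid shut at (565,115). In the top half the lever is still on, with its orange end at (83,162). The lid face fits to about 84° and the arm geometry gives about 91°, so I'll nudge 5 mm up-slope.

Call:
step_arm:
  plan:
    - [-1, -0.1, 0, 0, 0, 0, 0]
    - [-1, 0, 0, 0, 0, 0, 0]
    - [-1, 0, 0, 0, 0, 0, 0]
    - [-1, 0, 0, 0, 0, 0, 0]

```text
t: 17.52
ee_pos: [611.4, -72.5, 221.9]
orientation: [-0.045, 2.882, 0.005]
ft_force: [-5.5, -5.3, 3.2]
width: 29.5
grasp_force: 30.0
```

Run:
```python
from h import *
delta((44.5,-111.5,112))
b=vision.get_image("scene")
h=cv2.cvtColor(b["pixels"],cv2.COLOR_RGB2HSV); m=(cv2.inRange(h,(108,150,40),(130,255,255))>0)&(b["depth"]>0)
L=np.array([loc(p) for p in cloud(b)[m]]); L=L[(abs(L[:,1]+110)<45)&(L[:,2]>50)&(L[:,2]<140)&(L[:,0]>20)&(L[:,0]<60)]
for lim in(100,140):
    q=L[L[:,2]<lim]; A=np.c_[q[:,2],q[:,1],np.ones(len(q))]
    for _ in range(3):
        c=np.linalg.lstsq(A,q[:,0],rcond=None)[0]; k=abs(A@c-q[:,0])<3; A,q=A[k],q[k]
    print(lim,len(q),c.round(3),"angle",90+np.degrees(np.arctan(c[0])).round(1))
```

```text
t 17.52 tcp loc [  43.9 -111.7  112.3] F snw [-4.7, -5.2, 4.6] w 29.5 g 30.0
rot/0.12 [-0.   -0.03 -0.  ]
shift/50 in final axes [-0.011  0.003  0.006]
100 192 [-0.066 -0.    46.59 ] angle 86.2
140 248 [-6.1000e-02  1.0000e-03  4.6327e+01] angle 86.5
```

```bash
python3 -c "
from h import *
print(ctrl.close_job())"
```

```text
the job is handed in; nothing more can be done
None
```

The test button dropped the lever, the lever is back up and stays on (second try), and I handed in after 17.5 s still gripping the blue lid open at about 86° by camera (about 94° by the arm's position), with the red lid shut and no breakfast things touched.

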